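# Reseat the loose adapter and point out its switch

## Task

One of the four plug-in power adapters on the controller has worked loose and stands proud of its socket: press it straight down with your fingertips until it is fully home. Then show me its switch, the rocker on the sloping panel directly in line with that socket, so that I can turn it on myself: point at it from one or two finger-widths away without touching it, stay there for two seconds and finish still pointing. Lift nothing, and touch nothing but the loose adapter.

Things in the scene. Friction and masses are not known exactly. Their poses are not given: they have to be found in the camera images.
- controller: black fixed power controller, 220 (x) by 290 (y) by 105 mm high; origin at the centre of its underside, z up. Rear half of its top (x -110 to 0) level at z = 105 mm, with four round outlets at x = -55, y = -90, -30, 30, 90 mm; from x = 0 a grey panel slopes down 22 degrees towards +x (away from the robot), with a row of four rocker switches above a blank display
- adapter1: one of four identical off-white plug-in adapters, 36 (x) by 42 by 48 mm high, one per outlet in any order; origin at the centre of the housing's underside (top 48 mm above), axes as the controller's. Home, the origin is 109 mm above the controller's underside; one of the four starts 9 to 13 mm higher, its round foot showing. Slides down with 8 N of friction to a stop, stays where left
- adapter2: one of four identical off-white plug-in adapters, 36 (x) by 42 by 48 mm high, one per outlet in any order; origin at the centre of the housing's underside (top 48 mm above), axes as the controller's. Home, the origin is 109 mm above the controller's underside; one of the four starts 9 to 13 mm higher, its round foot showing. Slides down with 8 N of friction to a stop, stays where left
- adapter3: one of four identical off-white plug-in adapters, 36 (x) by 42 by 48 mm high, one per outlet in any order; origin at the centre of the housing's underside (top 48 mm above), axes as the controller's. Home, the origin is 109 mm above the controller's underside; one of the four starts 9 to 13 mm higher, its round foot showing. Slides down with 8 N of friction to a stop, stays where left
- adapter4: one of four identical off-white plug-in adapters, 36 (x) by 42 by 48 mm high, one per outlet in any order; origin at the centre of the housing's underside (top 48 mm above), axes as the controller's. Home, the origin is 109 mm above the controller's underside; one of the four starts 9 to 13 mm higher, its round foot showing. Slides down with 8 N of friction to a stop, stays where left
- switch1: black rocker switch in the sloping panel, frame 31 (x, down the slope) by 25 mm, at x = 35, y = -90 mm on the controller; belongs to the outlet at the same y, 90 mm behind it. Origin at the frame's centre on the panel's surface; z square out of the panel (22 degrees off vertical, leaning away from the robot). The rocker stands up to 10 mm out of the panel
- switch2: black rocker switch in the sloping panel, frame 31 (x, down the slope) by 25 mm, at x = 35, y = -30 mm on the controller; belongs to the outlet at the same y, 90 mm behind it. Origin at the frame's centre on the panel's surface; z square out of the panel (22 degrees off vertical, leaning away from the robot). The rocker stands up to 10 mm out of the panel
- switch3: black rocker switch in the sloping panel, frame 31 (x, down the slope) by 25 mm, at x = 35, y = 30 mm on the controller; belongs to the outlet at the same y, 90 mm behind it. Origin at the frame's centre on the panel's surface; z square out of the panel (22 degrees off vertical, leaning away from the robot). The rocker stands up to 10 mm out of the panel
- switch4: black rocker switch in the sloping panel, frame 31 (x, down the slope) by 25 mm, at x = 35, y = 90 mm on the controller; belongs to the outlet at the same y, 90 mm behind it. Origin at the frame's centre on the panel's surface; z square out of the panel (22 degrees off vertical, leaning away from the robot). The rocker stands up to 10 mm out of the panel
- multimeter: yellow multimeter lying on its back, 140 (x) by 72 by 30 mm, with a knob to 38 mm; origin at the centre of its underside; loose, not part of the job, to be left alone
- screwdriver: screwdriver lying along its x, about 200 mm long; loose, not part of the job, to be left alone
- tape: blue tape roll lying flat, 68 mm across and 19 mm high; origin at the centre of its underside; loose, not part of the job, to be left alone
- jar: small jar, 56 mm across and 70 mm high; origin at the centre of its underside; loose, not part of the job, to be left alone

How it is judged:
By the outcome, as a careful person would: the job done as asked, in the order asked, and still so for the second after the job is handed in, with the robot touching nothing.
It also fails if it takes over 35 s, if anything falls off the work surface, if the arm or the gripper's body presses on something with over 40 N, if the wrist force passes 120 N, or if a joint passes its speed limit or range.

## Robot

A 7-joint arm with a two-finger parallel gripper is mounted at the origin on the work surface. World frame = base frame: x ahead of the robot, y to its left, z up, the work surface at z = 0. Lengths are in m, angles in rad, forces in N, time in s.
With the tool pointing down it reaches from about 0.425 to 0.95 m from the base axis. Payload 4.7 kg.
Tool frame: the origin (TCP) lies at the very end of the fingers, on their centre line; the grasp point (between the pads) lies 19 mm behind it; z points along the fingers, x is the direction in which the jaws open and shut, and the axes are right-handed (so a half turn about z gives the same grasp; the last joint's range is limited). The gripper opens to 85 mm and grips with 20 to 120 N. Pads are 22 mm wide; open, the fingers measure 114 mm over their backs; the gripper's body (76 mm by 85 mm) begins 54 mm behind the grasp point. The pads swing forward as they close: fully open they stand 13 mm farther back than shut.
Start: joints at [-1.286, 0.469, -0.049, 1.532, 0.024, 1.141, -0.082], TCP at [0.208, 0.642, 0.231] pointing down, gripper open.
Joint ranges: [-2.59, 2.59], [-0.33, 1.99], [-1.39, 1.29], [0.1, 2.45], [-1.04, 4.18], [0.21, 1.99], [-2.66, 2.66]. Speed limits (rad/s): [2.57, 2.57, 3.14, 3.14, 3.14, 3.14, 3.14].

## Interface

Orientations are given as a rotation vector (axis times angle).
In Python, from rig import robot, eyes, job, spotter gives the robot as it stands.
- The arm moves only by the shell command python3 -m creep 'ROWS' [OPENING] [FORCE]. ROWS is JSON, a list of rows, each an object with "dp": the shift along the world's x, y, z in cm, a list of three; "roll": the turn about the world's z in rad. A call has 1 to 8 rows; each row shifts and turns the pose as measured when the row begins; what a row does not reach is not made up. A row lasts 1/8 s, in which the tool goes at most 62.5 mm and 10.7 degrees, less where a joint would pass 70% of its speed; a pose out of reach is approached as far as the arm can. A call is refused whole if a number of a shift passes 6.25 or a number of a turn 0.188, either way. A call with a gripper value outside its range is refused whole. OPENING is the opening, from 0 (shut) to 1 (fully open), set as the call begins (- or left out, the last holds). The fingers move at their own pace and stop on an object; FORCE is the grip in N (left out, the last holds). Time passes only in rows, so rows that do not move let the fingers close. It gives the time, the measured TCP pose, the force and the opening at its end, in the units of the state.
- robot.sense(): the state, without advancing time (a new reading comes with each control period).
- eyes.snapshot(name): name is "scene" or "top" or "wrist"; returns a dict with "color" (400x640x3 uint8, blue, green, red), "z_map" (400x640 float32, m along the optical axis (not along the pixel's ray), 0 where there is no reading), "intrinsics" (3x3 intrinsics, pixels), "world_to_cam" (4x4, takes a point from world to camera coordinates). Camera axes: x right, y up, looking along -z (the intrinsics and any distortion apply to the point x, -y, -z); pixel columns grow to the right and rows downward; lengths in m; the calibration is good to about 2 mm. A picture is of the moment at which its call begins.
- job.finish_job(): hands the job in, once; it reports no verdict.
Trained networks look in a picture, given as the dict that the camera call returned (one of the last four; its "shot" number tells which), for a name from the list of things; names that differ only in an ending like _2 or _b are one class to them, and where a whole thing is asked for, a point or a joint stands for the part that bears it (a point fixed in the world has none). Each returns a list of dicts, best first, with "conf" (0 to 1); they miss things now and then, are a little off and sometimes report something else, mostly with a low value. They report only what shows in the picture. A call takes as long as a camera call.
- spotter.find_in(picture, target): "bbox" ([centre column, centre row, width, height] in pixels, round what is visible of it).
The state is a dict: "time": time; "qpos": joint angles; "dq": joint speeds; "joint_torque": joint torques, N m; "eef_pos": TCP position; "tcp_rot": TCP orientation; "contact_force": force on the tool from outside, world axes, zero at the start; "moment": the same for the moment, N m; "width": finger opening in m.
Only numpy, scipy, OpenCV 4.12 (cv2) and the standard library are available. Lean on these libraries where they do the work, as an engineer would, in place of code of your own. Each camera call takes 0.05 s, during which the arm holds its last target. There are 200 camera calls.

## Working session

There is one attempt and no reset: what is moved stays moved. The work goes in short steps, Python scripts to look and compute and a shell command to move; the robot and the scene stay as the last step left them, time stands still between calls to the robot, and variables do not carry over. Pictures are saved under pics/ and viewed, about 8 in all and at most 12, crops included, and the job is handed in when it is done.

```bash
mkdir -p pics; cat > h.py <<'E'
import numpy as np, cv2
from rig import robot, eyes, job, spotter
def cloud(p):
    z=p["z_map"]; K=np.array(p["intrinsics"]); T=np.linalg.inv(np.array(p["world_to_cam"]))
    v,u=np.mgrid[:z.shape[0],:z.shape[1]]
    c=np.stack([(u-K[0,2])/K[0,0]*z,-(v-K[1,2])/K[1,1]*z,-z,np.ones_like(z)],-1)
    w=(c@T.T)[...,:3]; w[z==0]=np.nan
    return w
E
python3 - <<'E'
from h import *
s=robot.sense(); print({k:np.round(s[k],3) for k in("time","eef_pos","tcp_rot","contact_force","width")})
ims=[]
for n in("top","scene"):
    p=eyes.snapshot(n); ims.append(p["color"]); w=cloud(p); np.save(n+".npy",w)
    print(n, np.round(np.linalg.inv(np.array(p["world_to_cam"]))[:3,3],2))
    for t in("controller","adapter1","switch1","jar"):
        for d in spotter.find_in(p,t)[:6]:
            c,r=map(int,d["bbox"][:2]); print(t,round(d["conf"],2),np.round(d["bbox"]),np.round(w[min(r,399),min(c,639)],3))
cv2.imwrite("pics/a.png",cv2.resize(np.vstack(ims),None,fx=.75,fy=.75))
cv2.imwrite("pics/top.png",ims[0]);cv2.imwrite("pics/scene.png",ims[1])
E
```

```text
{'time': np.float64(0.0), 'eef_pos': array([0.208, 0.641, 0.23 ]), 'tcp_rot': array([ 2.540e+00,  1.846e+00, -2.000e-03]), 'contact_force': array([ 0.527,  0.645, -0.368]), 'width': np.float64(0.086)}
top [0.51 0.03 0.93]
controller 0.97 [358. 232. 148. 123.] [ 0.524 -0.059  0.105]
adapter1 0.96 [374. 254.  22.  21.] [ 0.479 -0.082  0.165]
adapter1 0.91 [314. 244.  22.  27.] [0.498 0.034 0.155]
adapter1 0.9 [402. 261.  24.  23.] [ 0.467 -0.14   0.158]
adapter1 0.9 [342. 251.  27.  20.] [ 0.483 -0.021  0.155]
adapter1 0.57 [236. 245.  41.  63.] [0.489 0.209 0.04 ]
switch1 0.71 [346. 209.  18.  13.] [ 0.57  -0.031  0.1  ]
switch1 0.65 [376. 213.  14.  11.] [ 0.563 -0.095  0.099]
switch1 0.62 [320. 204.  14.  13.] [0.579 0.024 0.098]
switch1 0.44 [403. 218.  17.  14.] [ 0.556 -0.152  0.1  ]
jar 0.84 [258. 173.  26.  26.] [0.649 0.163 0.07 ]
jar 0.67 [375. 256.  23.  23.] [ 0.478 -0.086  0.165]
scene [1.1  0.27 1.01]
controller 0.85 [302. 187. 150. 126.] [ 0.573 -0.038  0.098]
adapter1 0.87 [346. 163.  26.  30.] [0.508 0.039 0.156]
adapter1 0.81 [325. 154.  20.  28.] [ 0.504 -0.012  0.155]
adapter1 0.74 [284. 130.  23.  25.] [ 0.484 -0.131  0.157]
adapter1 0.59 [305. 137.  21.  29.] [ 0.49  -0.072  0.165]
switch1 0.68 [325. 200.  13.  13.] [0.583 0.025 0.098]
switch1 0.67 [262. 167.  13.  14.] [ 0.566 -0.148  0.099]
switch1 0.66 [284. 176.  15.  14.] [ 0.568 -0.091  0.098]
jar 0.57 [369. 266.  21.  31.] [0.677 0.175 0.069]
```

View pics/a.png

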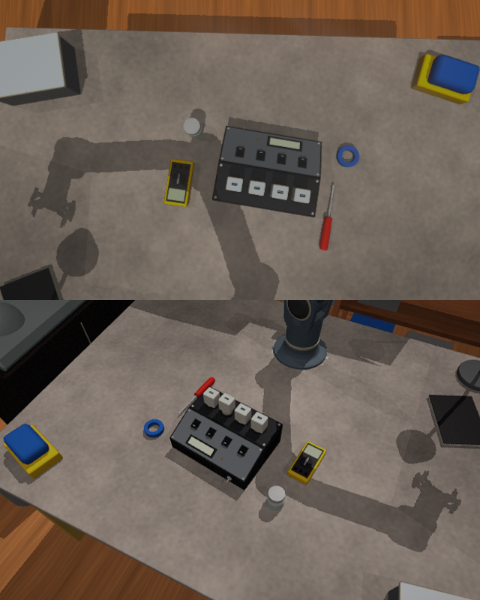

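```bash
cat > fit.py <<'E'
from h import *
from scipy.optimize import least_squares
def fit(w):
    m=(w[...,2]>.147)&(w[...,2]<.185)&(w[...,0]>.4)&(w[...,0]<.6)&(abs(w[...,1])<.25)
    n,l=cv2.connectedComponents(m.astype(np.uint8))
    C=[]
    for i in range(1,n):
        q=w[l==i]
        if len(q)<60: continue
        zt=np.median(q[:,2]); t=q[abs(q[:,2]-zt)<.004]
        c=np.array(cv2.minAreaRect((t[:,:2]*1000).astype(np.float32))[0])/1000
        C.append([*c,zt,len(t)])
    C=np.array(C); C=C[np.argsort(C[:,1])]; print(np.round(C,4))
    L=np.array([[-.055,y] for y in(-.09,-.03,.03,.09)])
    def f(p):
        c,s=np.cos(p[2]),np.sin(p[2]); return (L@np.array([[c,s],[-s,c]])+p[:2]-C[:,:2]).ravel()
    r=least_squares(f,[.52,-.05,.2]); print("pose",np.round(r.x,4),"res mm",np.round(f(r.x)*1000,1)); return r.x
if __name__=="__main__":
    for n in("top","scene"):
        x,y,a=fit(np.load(n+".npy"))
        for b in(-.09,-.03,.03,.09):
            print(b,[np.round([x+np.cos(a)*u-np.sin(a)*b,y+np.sin(a)*u+np.cos(a)*b],4) for u in(-.055,.035)])
E
python3 fit.py
python3 - <<'E'
import cv2
a=cv2.resize(cv2.imread("pics/top.png")[160:300,280:450],None,fx=4,fy=4)[:, :400*2]
b=cv2.resize(cv2.imread("pics/scene.png")[110:260,210:380],None,fx=4,fy=4)
cv2.imwrite("pics/b.png",b)
E
```

```text
[[ 4.674e-01 -1.425e-01  1.555e-01  3.860e+02]
 [ 4.759e-01 -8.310e-02  1.658e-01  3.920e+02]
 [ 4.845e-01 -2.380e-02  1.557e-01  3.770e+02]
 [ 4.930e-01  3.560e-02  1.556e-01  3.830e+02]]
pose [ 0.5346 -0.0613 -0.143 ] res mm [ 0.  -0.1 -0.  -0.  -0.   0.1  0.   0. ]
-0.09 [array([ 0.4674, -0.1425]), array([ 0.5565, -0.1554])]
-0.03 [array([ 0.4759, -0.0832]), array([ 0.565, -0.096])]
0.03 [array([ 0.4845, -0.0238]), array([ 0.5736, -0.0366])]
0.09 [array([0.493 , 0.0356]), array([0.5821, 0.0228])]
[[ 4.687e-01 -1.425e-01  1.565e-01  2.040e+02]
 [ 4.781e-01 -8.350e-02  1.654e-01  2.150e+02]
 [ 4.862e-01 -2.400e-02  1.564e-01  2.290e+02]
 [ 4.951e-01  3.550e-02  1.563e-01  2.370e+02]]
pose [ 0.5364 -0.0616 -0.1459] res mm [ 0.3 -0.2 -0.5  0.2  0.1  0.1  0.1 -0.1]
-0.09 [array([ 0.4689, -0.1427]), array([ 0.558 , -0.1558])]
-0.03 [array([ 0.4777, -0.0833]), array([ 0.5667, -0.0964])]
0.03 [array([ 0.4864, -0.024 ]), array([ 0.5754, -0.0371])]
0.09 [array([0.4951, 0.0354]), array([0.5842, 0.0223])]
```

View pics/b.png

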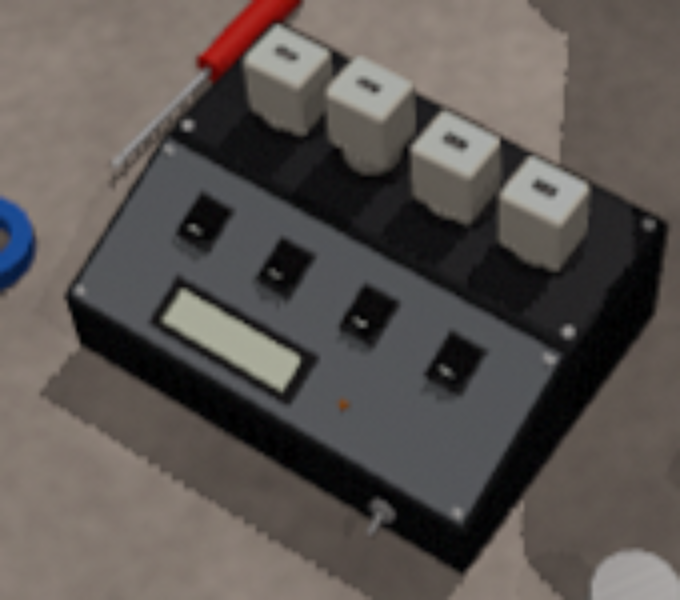

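The loose adapter is the second from the right (outlet y = -30): its top is at about 0.166, the others at about 0.156. It sits at about (0.477, -0.083), and its switch is switch2. In the crop, its foot shows at about (370,160) and switch2 is at about (285,265). Next I shut the fingers and approach from above.

```bash
python3 -m creep '[{"dp":[3.4,-4.9,0.3],"roll":0.02},{"dp":[3.4,-4.9,0.3],"roll":0.02},{"dp":[3.4,-4.9,0.3],"roll":0.02},{"dp":[3.4,-4.9,0],"roll":0.02},{"dp":[3.4,-4.9,0],"roll":0.02},{"dp":[3.4,-4.9,0],"roll":0.02},{"dp":[3.4,-4.9,0],"roll":0.02},{"dp":[0,0,0],"roll":0}]' 0 40
```

```text
time: 1.5
eef_pos: [0.451, 0.2876, 0.2417]
tcp_rot: [-2.399, -2.027, -0.007]
contact_force: [-0.7, 0.3, -0.3]
width: -0.0005
```

```bash
python3 -m creep '[{"dp":[0.4,-5.3,0],"roll":0.02},{"dp":[0.4,-5.3,0],"roll":0},{"dp":[0.4,-5.3,0],"roll":0},{"dp":[0.4,-5.3,0],"roll":0},{"dp":[0.4,-5.3,0],"roll":0},{"dp":[0.4,-5.3,0],"roll":0},{"dp":[0.2,-5.3,0],"roll":0},{"dp":[0,0,0],"roll":0}]'
```

```text
time: 2.5
eef_pos: [0.4765, -0.0862, 0.2441]
tcp_rot: [-2.367, -2.065, -0.02]
contact_force: [-0.3, 0.8, -0.1]
width: 0.0
```

```bash
python3 -m creep '[{"dp":[0.05,0.3,-2.5],"roll":0},{"dp":[0,0,-2.5],"roll":0},{"dp":[0,0,-1],"roll":0},{"dp":[0,0,0],"roll":0}]'
python3 - <<'E'
from h import *
p=eyes.snapshot("top");q=eyes.snapshot("scene")
cv2.imwrite("pics/c.png",np.hstack([cv2.resize(p["color"][160:300,290:430],None,fx=2.8,fy=2.8),cv2.resize(q["color"][90:230,240:380],None,fx=2.8,fy=2.8)]))
E
```

```text
time: 3.0
eef_pos: [0.4788, -0.0771, 0.1837]
tcp_rot: [-2.359, -2.073, -0.026]
contact_force: [0.3, -1.1, -0.0]
width: -0.0002
```

View pics/c.png

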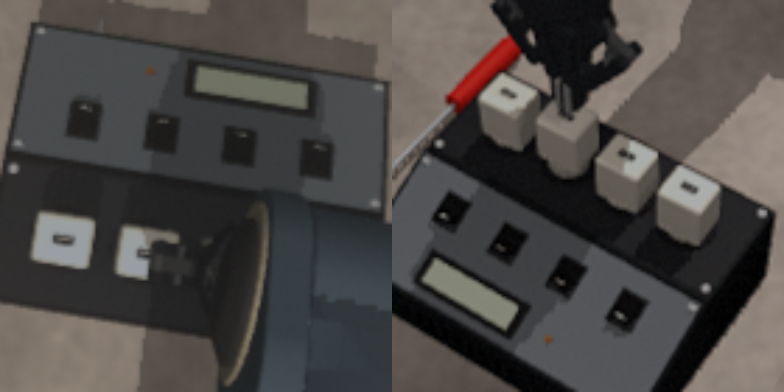

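The right half shows the fingertips over the loose adapter, but they drifted 6 mm in y. I'll correct that and then go down in small steps.

```bash
python3 -m creep '[{"dp":[-0.1,-0.55,0],"roll":0},{"dp":[0,0,0],"roll":0},{"dp":[0,0,-0.8],"roll":0},{"dp":[0,0,0],"roll":0}]'
```

```text
time: 3.6
eef_pos: [0.4795, -0.0836, 0.1779]
tcp_rot: [2.358, 2.071, 0.033]
contact_force: [0.2, -0.2, 0.2]
width: 0.0
```

```bash
python3 -m creep '[{"dp":[-0.15,0,-0.4],"roll":0},{"dp":[0,0,-0.3],"roll":0},{"dp":[0,0,-0.3],"roll":0},{"dp":[0,0,0],"roll":0}]'
```

```text
time: 4.1
eef_pos: [0.4779, -0.0835, 0.1671]
tcp_rot: [2.358, 2.071, 0.033]
contact_force: [0.1, -0.0, 0.9]
width: -0.0001
```

```bash
python3 -m creep '[{"dp":[0,0,-0.3],"roll":0},{"dp":[0,0,-0.3],"roll":0},{"dp":[0,0,-0.2],"roll":0}]'
```

```text
time: 4.47
eef_pos: [0.478, -0.0836, 0.1612]
tcp_rot: [2.359, 2.071, 0.034]
contact_force: [-2.7, 0.4, 8.0]
width: -0.0001
```

Sliding, at about 8 N.

```bash
python3 -m creep '[{"dp":[0,0,-0.3],"roll":0},{"dp":[0,0,-0.3],"roll":0}]'; python3 -m creep '[{"dp":[0,0,-0.3],"roll":0}]'
```

```text
time: 4.72
eef_pos: [0.4781, -0.0836, 0.1569]
tcp_rot: [2.36, 2.072, 0.036]
contact_force: [-5.1, 0.4, 22.3]
width: 0.0
time: 4.85
eef_pos: [0.4783, -0.0836, 0.1568]
tcp_rot: [2.361, 2.072, 0.037]
contact_force: [-11.4, 1.1, 36.9]
width: 0.0002
```

It has reached the stop: z holds at 0.1568 while the force climbs. Straight up now.

```bash
python3 -m creep '[{"dp":[0,0,0.5],"roll":0},{"dp":[0,0,2],"roll":0},{"dp":[0,0,3],"roll":0},{"dp":[0,0,3],"roll":0},{"dp":[0,0,0],"roll":0}]'
python3 - <<'E'
from h import *
from fit import fit
p=eyes.snapshot("scene"); fit(cloud(p))
cv2.imwrite("pics/d.png",cv2.resize(p["color"][60:260,210:410],None,fx=2.8,fy=2.8))
E
```

```text
time: 5.48
eef_pos: [0.4782, -0.0837, 0.2445]
tcp_rot: [2.361, 2.072, 0.038]
contact_force: [-1.1, 0.1, 0.3]
width: -0.0001
[[ 4.695e-01 -1.422e-01  1.563e-01  2.050e+02]
 [ 4.768e-01 -8.270e-02  1.561e-01  2.180e+02]
 [ 4.861e-01 -2.410e-02  1.565e-01  2.280e+02]
 [ 4.961e-01  3.530e-02  1.561e-01  2.400e+02]]
pose [ 0.5365 -0.0616 -0.1496] res mm [-0.8 -0.2  0.9 -0.4  0.5  0.3 -0.5  0.3]
```

View pics/d.png

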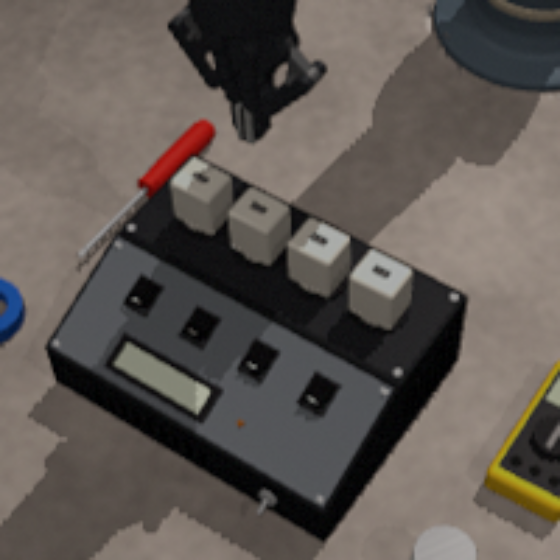

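The adapter is home: all four tops are at 0.156, and no foot shows at (258,230). Now over to switch2.

```bash
python3 -m creep '[{"dp":[4.5,-0.6,0],"roll":0},{"dp":[4.4,-0.6,0],"roll":0},{"dp":[0,0,0],"roll":0},{"dp":[0,0,-3],"roll":0},{"dp":[0,0,-2.5],"roll":0},{"dp":[0,0,0],"roll":0}]'
```

```text
time: 6.28
eef_pos: [0.5616, -0.0946, 0.1787]
tcp_rot: [-2.351, -2.064, -0.018]
contact_force: [0.1, 0.9, 0.0]
width: 0.0
```

```bash
python3 -m creep '[{"dp":[0.6,-0.2,-2],"roll":0},{"dp":[0,0,-1.5],"roll":0},{"dp":[0,0,-1],"roll":0},{"dp":[0,0,-0.6],"roll":0},{"dp":[0,0,0],"roll":0}]'
```

```text
time: 6.9
eef_pos: [0.5679, -0.0968, 0.1254]
tcp_rot: [-2.352, -2.064, -0.02]
contact_force: [0.3, 0.1, 0.4]
width: 0.0001
```

```bash
python3 -m creep '[{"dp":[0,0,-0.3],"roll":0},{"dp":[0,0,0],"roll":0},{"dp":[0,0,0],"roll":0}]'
python3 - <<'E'
from h import *
from scipy.spatial.transform import Rotation as R
s=robot.sense(); d=R.from_rotvec(s["tcp_rot"]).as_matrix()[:,2]; t=np.array(s["eef_pos"]); print("axis",np.round(d,3),"hit at z=.1",np.round(t+d*(t[2]-.1)/-d[2],4))
q=eyes.snapshot("scene"); w=cloud(q)
for b in spotter.find_in(q,"switch2"): c,r=map(int,b["bbox"][:2]); print(round(b["conf"],2),b["bbox"],np.round(w[r,c],3))
p=eyes.snapshot("wrist")
cv2.imwrite("pics/e.png",np.hstack([cv2.resize(p["color"],(640,400))[:,120:520],cv2.resize(q["color"][110:260,210:360],(400,400))]))
E
```

```text
time: 7.28
eef_pos: [0.5687, -0.0969, 0.1234]
tcp_rot: [-2.353, -2.065, -0.023]
contact_force: [-0.2, -0.8, -0.4]
width: -0.0001
axis [ 0.004  0.017 -1.   ] hit at z=.1 [ 0.5687 -0.0965  0.1   ]
0.5 [325.0, 198.8, 12.7, 13.9] [0.581 0.025 0.1  ]
0.43 [260.2, 167.6, 12.4, 13.9] [ 0.567 -0.153  0.096]
```

View pics/e.png

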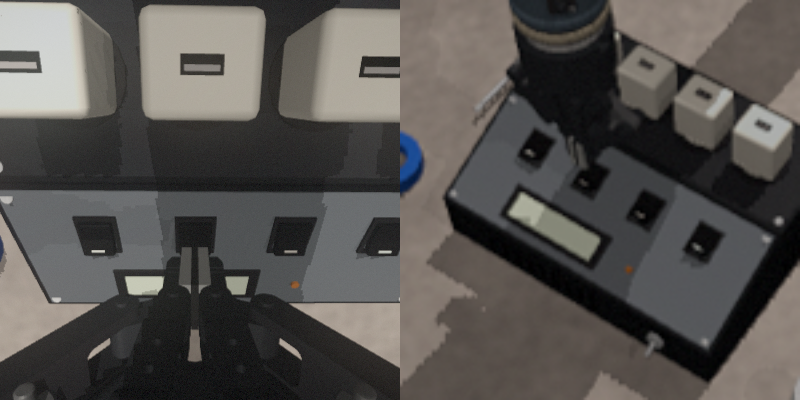

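The fingertips stand over switch2, the second from the left, with a clear gap: about (195,240) in the wrist view and (580,165) in the scene view. Holding now.

```bash
Z='{"dp":[0,0,0],"roll":0}'; python3 -m creep '[{"dp":[0,0,0],"roll":0},{"dp":[0,0,0],"roll":0},{"dp":[0,0,0],"roll":0},{"dp":[0,0,0],"roll":0},{"dp":[0,0,0],"roll":0},{"dp":[0,0,0],"roll":0},{"dp":[0,0,0],"roll":0},{"dp":[0,0,0],"roll":0}]'; python3 -m creep '[{"dp":[0,0,0],"roll":0},{"dp":[0,0,0],"roll":0},{"dp":[0,0,0],"roll":0},{"dp":[0,0,0],"roll":0},{"dp":[0,0,0],"roll":0},{"dp":[0,0,0],"roll":0},{"dp":[0,0,0],"roll":0},{"dp":[0,0,0],"roll":0}]'; python3 -m creep '[{"dp":[0,0,0],"roll":0},{"dp":[0,0,0],"roll":0},{"dp":[0,0,0],"roll":0},{"dp":[0,0,0],"roll":0},{"dp":[0,0,0],"roll":0},{"dp":[0,0,0],"roll":0}]'
```

```text
time: 8.43
eef_pos: [0.5686, -0.0969, 0.1234]
tcp_rot: [-2.353, -2.065, -0.023]
contact_force: [0.1, -0.2, -0.7]
width: -0.0
time: 9.43
eef_pos: [0.5686, -0.0969, 0.1234]
tcp_rot: [-2.353, -2.065, -0.023]
contact_force: [0.3, -1.0, 0.6]
width: 0.0003
time: 10.18
eef_pos: [0.5686, -0.0969, 0.1234]
tcp_rot: [-2.353, -2.065, -0.023]
contact_force: [-0.4, -0.8, -0.2]
width: 0.0002
```

```bash
python3 -c "
from rig import job; print(job.finish_job())"
```

```text
the job is handed in; nothing more can be done
None
```

The loose adapter is pressed home, and the gripper is pointing at its switch, switch2. I handed the job in at about 10 s of the 35 s allowed.

- **Adapter:** The loose one was in the outlet at y = -30 mm. I pressed it straight down with the shut fingertips. It slid at about 8 N and stopped with its top at z = 0.157 m, where the force reached about 37 N. A picture afterwards showed all four tops level within 0.5 mm.
- **Pointing:** The fingertips held still for more than 2.5 s, straight above switch2 and about 23 mm from the rocker by calculation. The force reading stayed at noise level, so there was no sign of contact.

**Checks that fell short:** The detector did not report switch2 in the last picture because the gripper partly hid it. The aim therefore rests on the fitted controller pose, which agreed with the wrist and scene pictures. The two cameras differed by about 2 mm on that pose. On the first approach the tool drifted 6 mm sideways above the adapter, and I corrected that before making contact.

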